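Stop the gauge stand rocking with a wedge

ROBOT

A 6-joint arm with a two-finger parallel gripper is mounted at the origin on the work surface. World frame = base frame: x ahead of the robot, y to its left, z up, the work surface at z = 0. Lengths are in m, angles in degrees, forces in N, time in s.
With the tool pointing down it reaches from about 0.325 to 0.875 m from the base axis. Payload 4.4 kg.
Tool frame: the origin (TCP) lies midway between the tips of the shut fingers; the grasp point (between the pads) lies arm.grip_depth behind it (arm.grip_depth is the distance from the TCP to the grasp point, in m); z points along the fingers, x is the direction in which the jaws open and shut, and the axes are right-handed (so a half turn about z gives the same grasp; the last joint's range is limited). The gripper opens to 85 mm and grips with 20 to 120 N. Pads are 22 mm wide; open, the fingers measure 114 mm over their backs; the gripper's body (76 mm by 85 mm) begins 54 mm behind the grasp point. The pads swing forward as they close: fully open they stand 13 mm farther back than shut.
Start: joints at [-80.644, 11.837, 88.321, -0, 79.842, -8.623], TCP at [0.177, -0.547, 0.231] pointing down, gripper open.
Joint ranges: [-156.59, 156.59], [-49.26, 127.26], [12.9, 141.05], [-63.56, 243.56], [4.71, 150.69], [-161.64, 161.64]. Speed limits (degrees/s): [159.86, 159.86, 180, 180, 180, 180].

INTERFACE

Orientations are given as [roll, pitch, yaw] about the fixed x, y, z axes, in that order (R = Rz(yaw) Ry(pitch) Rx(roll)).
In Python, from rig import arm gives the robot as it stands.
- The arm moves only by the tool move_arm, never from a script. Its argument "motion" is a list of rows, each a list of 7 numbers: the shift along the tool's x, y, z normalised to -1 to 1, where 1 is 8 cm, then the turn, a rotation vector about the tool's x, y, z normalised to -1 to 1, where 1 is pi/2 rad, then the opening in per cent of the stroke, from 0 (shut) to 100 (fully open). A call has 1 to 8 rows; each row shifts and turns the commanded pose from where the row before left it, along the tool's axes as they then stand; what a row does not reach is not made up. A row lasts 1/12 s, in which the tool goes at most 41.7 mm and 7.16 degrees, less where a joint would pass 70% of its speed; a pose out of reach is approached as far as the arm can. A call with a number of a shift or a turn outside -1 to 1 is refused whole. A call with a gripper value outside its range is refused whole. The fingers move at their own pace and stop on an object; the grip force is fixed at half the most. Time passes only in rows, so rows that do not move let the fingers close. It gives the time, the measured TCP pose, the force and the opening at its end, in the units of the state.
- arm.get_state(): the state, without advancing time (a new reading comes with each control period).
- arm.get_image(name): name is "scene" or "side" or "wrist"; returns a dict with "image" (400x640x3 uint8, blue, green, red), "fx", "fy", "cx", "cy" (pixels), "pose" (4x4, takes a point from camera to world coordinates); the wrist camera has in their place "mount" (4x4, takes a point from camera to tool coordinates, whose origin is the TCP and whose axes are the tool frame's). Camera axes: x right, y up, looking along -z (the intrinsics and any distortion apply to the point x, -y, -z); pixel columns grow to the right and rows downward; lengths in m; the calibration is good to about 2 mm. A picture is of the moment at which its call begins: read the wrist's pose just before it. There is no depth.
- arm.close_job(): hands the job in, once; it reports no verdict.
The state is a dict: "t": time; "qpos": joint angles; "joint_vel": joint speeds; "joint_torque": joint torques, N m; "eef_pos": TCP position; "ee_rot": TCP orientation; "contact_force": force on the tool from outside, world axes, zero at the start; "wrist_torque": the same for the moment, N m; "finger_gap": finger opening in m.
Only numpy, scipy, OpenCV 4.12 (cv2) and the standard library are available. Lean on these libraries where they do the work, as an engineer would, in place of code of your own. Each camera call takes 0.05 s, during which the arm holds its last target. There are 200 camera calls.

TASK

The granite gauge stand rocks because its brass foot is too short. With the fingertips, push the orange wedge along the bench, under that foot until it is snug and the plate no longer rocks but still sits level, without shoving the stand along, lifting anything or disturbing the parts around. Then press down firmly on top of the plate right over that foot to feel that it no longer gives, and finish while still holding that press and no longer touching the wedge.

Things in the scene. Friction and masses are not known exactly. Their poses are not given: they have to be found in the camera images.
- stand: Loose gauge stand, 2.6 kg: dark granite plate 200 (x) by 150 (y) by 27 mm, top 55 mm above the bench when level; column 220 mm high with blue arm and dial gauge near its +x +y corner. Black ball-ended feet 28 mm high at (80, 55), (-80, 55), (80, -55) mm carry it level; the brass foot at (-80, -55) mm is short. Origin: at bench height under the plate's centre; x, y along its sides, z up.
- loose_corner (a point): Point on top of the plate straight above the short brass foot, marked by a red dot, 20 mm in from both edges. That foot is 20 mm across with a ball end, 5 to 11 mm above the bench (unknown), so pressing here with 3 to 5 N tips the plate down until it touches the bench. The edge of the plate is 28 mm above the bench.
- wedge: Loose orange wedge, 130 (x) by 48 mm (y), 85 g, flat on the bench: 20 mm high at its tail (x = -65), 2 mm at its tip (x = +65). Origin: centre of its underside; x points to the tip. It starts with the tip up to 70 mm short of the foot's centre, aimed up to 50 mm off. Sliding it takes under 2 N; more once the foot rides on it (about 5 N: snug; much over 10 N: the foot is jacked up).
- can: Blue spray can, 58 mm across, 150 mm high; leave alone. Origin: centre of its underside.
- bearing_cap: Dark steel bearing cap, 28 (x) by 76 (y) by 44 mm high; leave alone. Origin: centre of its underside.
- bushing: Brass bushing standing on end, 36 mm across, 32 mm high; leave alone. Origin: centre of its underside.
Mind the look-alikes: they are no part of the job. Of the things shaped like the wedge, the orange one is meant.

How it is judged (in metres and radians):
On the way:
1. the wedge has been pushed under the short foot (x of loose_corner in the frame of wedge between -0.045 and 0.053 m and y of loose_corner in the frame of wedge between -0.024 and 0.024 m), for 0.2 s.
At the end, for the whole second after the job is handed in: The fingers press the plate over the short foot (within 45 mm) with over 4 N, the wedge under that foot (12 mm or more in from the tip, within 24 mm of its centre line) carries over 1 N untouched by the robot, the plate is within 0.014 rad of level, and the stand rests within 25 mm of its start (all of step 1 and angle between stand's own z axis and vertical below 0.014 rad and contact force between the fingers and stand above 4 N and contact force between wedge and stand above 1 N and horizontal distance between the grasp point and loose_corner below 0.045 m and contact force between each of the arm, the fingers and wedge below 0.1 N and linear speed of each of wedge, stand below 0.01 m/s and distance of stand from where it was at the start of the episode below 0.025 m); the arm keeps its last pose, push and grip.
It fails at once if the wedge is lifted off the bench or tipped over (height (world z) of wedge above 0.012 m or angle between wedge's own z axis and vertical above 0.3 rad).
It fails at once if the stand is lifted, tipped far or shoved along by more than 30 mm (height (world z) of stand above 0.02 m or angle between stand's own z axis and vertical above 0.2 rad or distance of stand from where it was at the start of the episode above 0.03 m).
It fails at once if the can, bearing cap or bushing is moved by more than 15 mm (distance of any of can, bearing_cap, bushing from where it was at the start of the episode above 0.015 m).
It also fails if it takes over 58 s, if anything falls off the work surface, if the arm or the gripper's body presses on something with over 40 N, if the wrist force passes 120 N, or if a joint passes its speed limit or range.

## Working session

There is one attempt and no reset: what is moved stays moved. The work goes in short steps, Python scripts to look and compute and a tool call to move; the robot and the scene stay as the last step left them, time stands still between calls to the robot, and variables do not carry over. Pictures are saved under pics/ and viewed, about 8 in all and at most 12, crops included, and the job is handed in when it is done.

Besides the shell and the picture viewer there is one more tool, called by a JSON object that holds its "method" and its "body". move_arm: Moves the arm, as the interface text tells. Its arguments: {"type":"object","properties":{"motion":{"type":"array"}},"required":["motion"]}

```bash
mkdir -p pics; ls
cat > h.py <<'E'
import numpy as np, cv2
from rig import arm
def cam(n):
    d=arm.get_image(n); return d
def ray(d,u,v,pose=None):
    P=np.array(d['pose'] if pose is None else pose)
    k=np.array([(u-d['cx'])/d['fx'],-(v-d['cy'])/d['fy'],-1.])
    return P[:3,3],P[:3,:3]@k
def onz(d,u,v,z,pose=None):
    o,r=ray(d,u,v,pose); return o+r*(z-o[2])/r[2]
def proj(d,p,pose=None):
    P=np.array(d['pose'] if pose is None else pose)
    c=P[:3,:3].T@(np.asarray(p)-P[:3,3]); return d['cx']+d['fx']*c[0]/-c[2], d['cy']-d['fy']*c[1]/-c[2]
E
python3 - <<'E'
from h import *
print(arm.get_state(), arm.grip_depth)
for n in('scene','side'):
    d=cam(n); cv2.imwrite(f'pics/{n}0.png',d['image']); print(n,{k:v for k,v in d.items() if k!='image'})
E
```

```text
pics
{'t': 0.0, 'qpos': array([-8.06454067e+01,  1.18858084e+01,  8.84059576e+01,  8.78680393e-04,
        7.98431573e+01, -8.62389468e+00]), 'joint_vel': array([-0.07241959,  0.06417275, -0.04269072,  0.10975867, -0.12769033,
       -0.02783325]), 'joint_torque': array([-9.34847412e-04, -3.83032036e+01, -2.91597837e+01, -3.67686343e-04,
        1.05319024e-02,  2.65631719e-06]), 'eef_pos': array([ 0.17733759, -0.54615631,  0.23010075]), 'ee_rot': array([-1.79978914e+02,  1.33268180e-01, -7.20216435e+01]), 'contact_force': array([0.71802971, 0.8746043 , 0.06751166]), 'wrist_torque': array([-0.0746645 , -0.01512348,  0.0402468 ]), 'finger_gap': 0.0856412931363462} 0.0187
scene {'fx': 368.1714701578804, 'fy': 368.1714701578804, 'cx': 323.848716109173, 'cy': 202.85064222988134, 'pose': array([[-0.50164465, -0.47739952,  0.7214169 ,  1.31564559],
       [ 0.865072  , -0.27853087,  0.41721816,  0.42936041],
       [ 0.00175713,  0.83337282,  0.55270848,  0.62519689],
       [ 0.        ,  0.        ,  0.        ,  1.        ]])}
side {'fx': 415.0416116115977, 'fy': 415.0416116115977, 'cx': 313.82679623844314, 'cy': 198.71145295799894, 'pose': array([[-0.82298235,  0.39017835, -0.41286912,  0.13579629],
       [-0.56793016, -0.58108048,  0.58292437,  0.6246603 ],
       [-0.01246572,  0.71421729,  0.69981303,  0.82163694],
       [ 0.        ,  0.        ,  0.        ,  1.        ]])}
```

View pics/scene0.png

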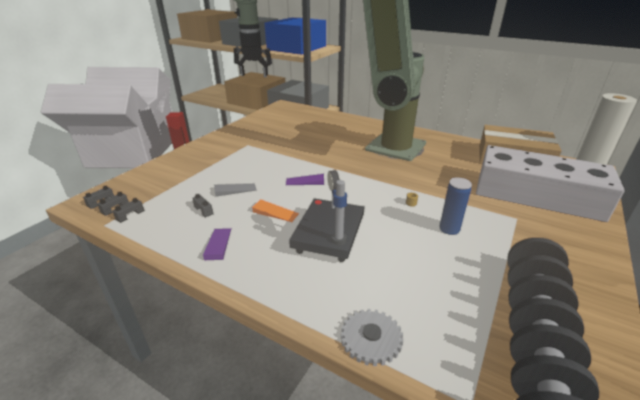

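View pics/side0.png

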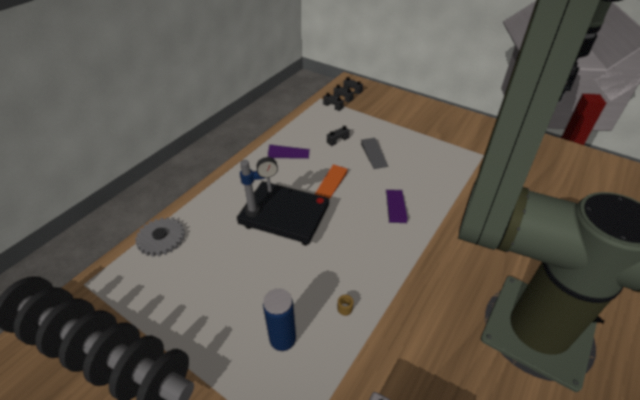

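Scene view: orange wedge at (275,211), with its tip toward the stand. The look-alikes are purple at (305,180) and (218,243) and grey at (235,188). The stand is at (328,228) with its red dot at about (318,202). The bearing cap is at (202,205), the bushing at (412,199) and the can at (455,206). I choose the orange one; next I measure it and check it in a close crop.

```bash
cat >> h.py <<'E'
def mask(im,lo,hi):
    return cv2.inRange(cv2.cvtColor(im,cv2.COLOR_BGR2HSV),lo,hi)
def big(m):
    c,_=cv2.findContours(m,cv2.RETR_EXTERNAL,cv2.CHAIN_APPROX_NONE); return sorted(c,key=cv2.contourArea)[::-1]
E
python3 - <<'E'
from h import *
crops=[]
for n,c,r in(('scene',(295,215),60),('side',(300,190),70)):
    d=cam(n); im=d['image']
    x,y=c; crops.append(cv2.resize(im[y-r:y+r,x-r:x+r],(400,400),interpolation=cv2.INTER_CUBIC))
    o=big(mask(im,(6,150,90),(16,255,255)))[0]
    print(n,'orange',cv2.contourArea(o),cv2.minAreaRect(o))
    ap=cv2.approxPolyDP(o,2.5,True)[:,0]
    for u,v in ap: print((u,v),onz(d,u,v,0)[:2].round(3),onz(d,u,v,.02)[:2].round(3))
    red=mask(im,(0,150,70),(4,255,255))|mask(im,(174,150,70),(180,255,255))
    for k in big(red)[:4]:
        m=k[:,0].mean(0); print('red',m,len(k),onz(d,*m,.055).round(4))
    # dark plate
    for k in big(cv2.inRange(im,(0,0,0),(60,60,60)))[:6]:
        print('dark',cv2.contourArea(k),k[:,0].mean(0))
cv2.imwrite('pics/crop0.png',np.hstack(crops))
E
```

```text
scene orange 317.5 ((273.8941650390625, 210.41604614257812), (39.727630615234375, 9.910548210144043), 19.98310661315918)
(np.int32(254), np.int32(207)) [ 0.625 -0.213] [ 0.648 -0.193]
(np.int32(286), np.int32(219)) [ 0.627 -0.095] [ 0.649 -0.078]
(np.int32(293), np.int32(216)) [ 0.605 -0.085] [ 0.628 -0.069]
(np.int32(290), np.int32(211)) [ 0.588 -0.107] [ 0.611 -0.09 ]
(np.int32(262), np.int32(201)) [ 0.587 -0.213] [ 0.61  -0.193]
red [175.         115.08333333] 24 [ 0.2992 -0.9101  0.055 ]
red [317.71428571 201.57142857] 7 [ 0.5745 -0.0193  0.055 ]
red [176.2 126.6] 5 [ 0.3886 -0.8012  0.055 ]
red [178.  122.5] 2 [ 0.3535 -0.8302  0.055 ]
dark 5608.0 [573.27683616  21.10451977]
dark 5199.0 [549.79112272 339.88250653]
dark 2532.5 [452.30222222  14.77777778]
dark 581.5 [391.73563218  90.29885057]
dark 558.5 [251.28813559  51.8700565 ]
dark 56.0 [248.95238095  26.21428571]
side orange 451.5 ((331.1153869628906, 181.076904296875), (15.254256248474121, 36.61021423339844), 33.6900634765625)
(np.int32(346), np.int32(169)) [ 0.613 -0.221] [ 0.601 -0.2  ]
(np.int32(334), np.int32(165)) [ 0.653 -0.217] [ 0.641 -0.196]
(np.int32(316), np.int32(193)) [ 0.629 -0.082] [ 0.617 -0.065]
(np.int32(330), np.int32(196)) [ 0.589 -0.094] [ 0.578 -0.077]
red [588.78632479 117.1025641 ] 117 [ 0.0607 -0.8251  0.055 ]
red [319.57142857 200.        ] 14 [ 0.5728 -0.0184  0.055 ]
dark 12001.5 [102.43784787 346.5974026 ]
dark 8152.0 [530.4838013  184.95194384]
dark 4461.0 [148.17507886 165.40378549]
dark 3395.5 [281.56573705 210.44621514]
dark 2084.5 [615.73939394 216.38787879]
dark 922.5 [585.43514644  46.0376569 ]
```

View pics/crop0.png

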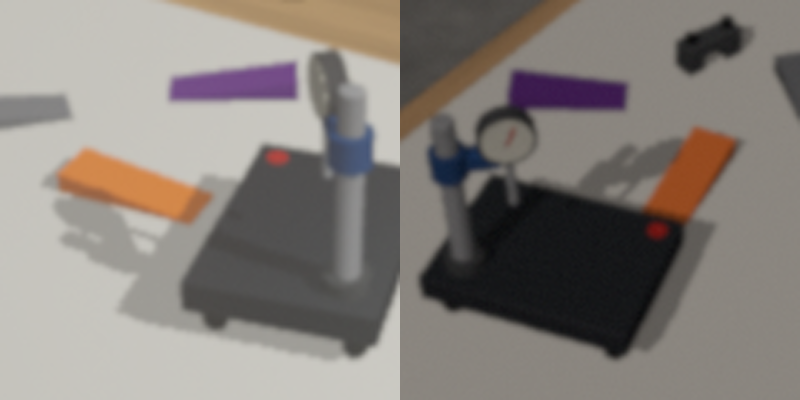

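Run:
```python
from h import *
for n,pts in(('scene',[(314.5,199.3),(290,241),(349,251)]),('side',[(329.5,197.5),(238.8,214.5),(304,238.5),(266,182.5)])):
    d=cam(n); im=d['image']
    for p in pts: print(n,p,onz(d,*p,.055)[:2].round(3))
    hsv=cv2.cvtColor(im,cv2.COLOR_BGR2HSV)
    m=mask(im,(4,110,50),(18,255,255))
    m[:, :240]=0; m[:155]=0;m[260:]=0; m[:,360:]=0
    o=big(m)[0]; print(cv2.contourArea(o),cv2.boundingRect(o))
    ap=cv2.approxPolyDP(o,1.5,True)[:,0]
    for u,v in ap: print((int(u),int(v)),[onz(d,u,v,z)[:2].round(3) for z in(0,.002,.02)])
    # subpixel red
    r=mask(im,(0,120,60),(5,255,255))|mask(im,(172,120,60),(180,255,255)); r[:190]=0;r[210:]=0;r[:,:305]=0;r[:,335:]=0
    M=cv2.moments(r,True); p=(M['m10']/M['m00'],M['m01']/M['m00']); print('red',p,onz(d,*p,.055).round(4))
for n,p in(('scene',(202,205)),('scene',(412,199)),('scene',(452,230))):print(p,onz(cam(n),*p,.015))
```

```text
scene (314.5, 199.3) [ 0.569 -0.033]
scene (290, 241) [0.757 0.012]
scene (349, 251) [0.718 0.152]
441.0 (253, 200, 45, 22)
(253, 206) [array([ 0.623, -0.219]), array([ 0.625, -0.217]), array([ 0.645, -0.199])]
(253, 210) [array([ 0.64 , -0.206]), array([ 0.642, -0.204]), array([ 0.661, -0.185])]
(259, 213) [array([ 0.643, -0.181]), array([ 0.645, -0.179]), array([ 0.664, -0.161])]
(291, 221) [array([ 0.628, -0.077]), array([ 0.63 , -0.075]), array([ 0.65, -0.06])]
(297, 214) [array([ 0.591, -0.081]), array([ 0.593, -0.079]), array([ 0.614, -0.065])]
(262, 200) [array([ 0.583, -0.217]), array([ 0.585, -0.215]), array([ 0.606, -0.196])]
red (317.63157894736844, 201.73684210526315) [ 0.5753 -0.019   0.055 ]
side (329.5, 197.5) [ 0.556 -0.041]
side (238.8, 214.5) [0.714 0.14 ]
side (304, 238.5) [0.53  0.112]
side (266, 182.5) [0.734 0.007]
517.5 (315, 165, 32, 34)
(346, 169) [array([ 0.613, -0.221]), array([ 0.611, -0.219]), array([ 0.601, -0.2  ])]
(333, 165) [array([ 0.656, -0.215]), array([ 0.655, -0.213]), array([ 0.643, -0.194])]
(315, 194) [array([ 0.629, -0.077]), array([ 0.627, -0.076]), array([ 0.617, -0.06 ])]
(330, 197) [array([ 0.586, -0.091]), array([ 0.585, -0.089]), array([ 0.575, -0.074])]
(346, 173) [array([ 0.603, -0.205]), array([ 0.602, -0.203]), array([ 0.592, -0.185])]
red (319.69444444444446, 200.16666666666666) [ 0.5722 -0.018   0.055 ]
(202, 205) [ 0.7115138  -0.33797652  0.015     ]
(412, 199) [0.36536964 0.19024516 0.015     ]
(452, 230) [0.45952809 0.33431375 0.015     ]
```

```bash
cat >> h.py <<'E'
from scipy.spatial.transform import Rotation as R
def tool(s=None):
    s=s or arm.get_state(); T=np.eye(4); T[:3,:3]=R.from_euler('xyz',s['ee_rot'],degrees=True).as_matrix(); T[:3,3]=s['eef_pos']; return T
def plan(p,yaw=None):
    "total shift in tool axes (units of 8cm), n rows, and yaw turn about tool z (units of 90deg)"
    T=tool(); d=T[:3,:3].T@(np.array(p)-T[:3,3])/.08
    print('pos',T[:3,3].round(4),'rot',arm.get_state()['ee_rot'].round(1),'shift',d.round(3),'rows>=',round(np.linalg.norm(d)*.08/.0417,1))
    if yaw is not None:
        t=-((yaw-arm.get_state()['ee_rot'][2]+180)%360-180)/90; print('turn z',round(t,3),'rows>=',round(abs(t)*90/7.16,1))
def wcam(fn):
    T=tool(); d=arm.get_image('wrist'); d['pose']=T@np.array(d['mount']); cv2.imwrite(fn,d['image']); return d
def tri(a,b):
    A=[];y=[]
    M=np.zeros((3,3));v=np.zeros(3)
    for o,r in(a,b):
        r=r/np.linalg.norm(r);P=np.eye(3)-np.outer(r,r);M+=P;v+=P@o
    return np.linalg.solve(M,v)
E
python3 - <<'E'
from h import *
a,b=cam('scene'),cam('side')
print('stem',tri(ray(a,333.4,208.4),ray(b,269.5,192)),'dial',tri(ray(a,331.6,179),ray(b,267.5,167)))
plan((.66,-.16,.23),-83)
print(arm.get_image('wrist')['mount'])
E
```

```text
stem [0.65826038 0.07656861 0.11404636] dial [0.65820296 0.07172416 0.19389812]
pos [ 0.1775 -0.5469  0.2313] rot [-180.    0.  -72.] shift [-2.738 -7.23   0.016] rows>= 14.8
turn z 0.122 rows>= 1.5
[[ 9.99999884e-01  3.62972477e-04  3.16139966e-04  9.19497491e-04]
 [ 4.43166717e-04 -9.50617451e-01 -3.10364729e-01 -7.91669979e-02]
 [ 1.87874314e-04  3.10364833e-01 -9.50617502e-01 -1.43674153e-01]
 [ 0.00000000e+00  0.00000000e+00  0.00000000e+00  1.00000000e+00]]
```

{"method": "move_arm", "body": {"motion": [[-0.17,-0.45,0,0,0,0,30],[-0.17,-0.45,0,0,0,0,30],[-0.17,-0.45,0,0,0,0,30],[-0.17,-0.45,0,0,0,0,30],[-0.17,-0.45,0,0,0,0,30],[-0.17,-0.45,0,0,0,0,30],[-0.17,-0.45,0,0,0,0,30],[-0.17,-0.45,0,0,0,0,30]]}}

```text
t: 1.27
eef_pos: [0.4191, -0.3532, 0.2316]
ee_rot: [-180.0, -0.0, -72.0]
contact_force: [0.9, -0.3, -0.3]
finger_gap: 0.0257
```

{"method": "move_arm", "body": {"motion": [[-0.17,-0.45,0,0,0,0,30],[-0.17,-0.45,0,0,0,0,30],[-0.17,-0.45,0,0,0,0,30],[-0.17,-0.45,0,0,0,0,30],[-0.17,-0.45,0,0,0,0,30],[-0.17,-0.45,0,0,0,0,30],[0,0,0,0,0,0,30],[0,0,0,0,0,0,30]]}}

```text
t: 1.93
eef_pos: [0.5992, -0.2085, 0.2309]
ee_rot: [180.0, 0.0, -71.8]
contact_force: [-0.4, -0.4, 0.2]
finger_gap: 0.0255
```

Run:
```python
from h import *
d=wcam('pics/w1.png'); im=d['image']
o=big(mask(im,(4,110,50),(18,255,255)))[0]
print(cv2.contourArea(o))
for u,v in cv2.approxPolyDP(o,4,True)[:,0]: print((int(u),int(v)),[onz(d,u,v,z)[:2].round(4) for z in(0,.002,.02)])
```

```text
5121.5
(212, 96) [array([ 0.6307, -0.0729]), array([ 0.6309, -0.0735]), array([ 0.633 , -0.0788])]
(209, 139) [array([ 0.5839, -0.0795]), array([ 0.5844, -0.0801]), array([ 0.5888, -0.0851])]
(322, 162) [array([ 0.5987, -0.2091]), array([ 0.5991, -0.209 ]), array([ 0.6027, -0.2078])]
(329, 118) [array([ 0.6482, -0.201 ]), array([ 0.6483, -0.2009]), array([ 0.6496, -0.2001])]
```

View pics/w1.png

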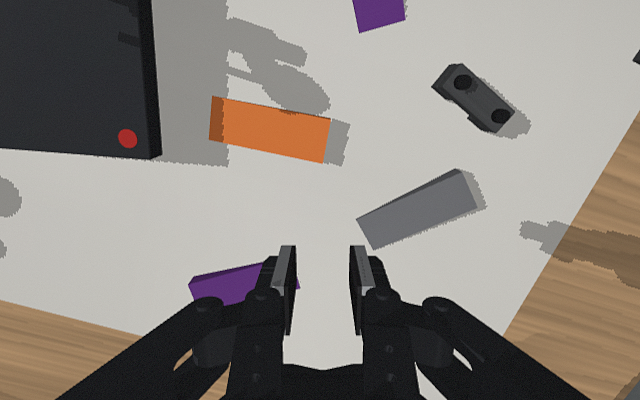

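Run:
```python
from h import *
d=wcam('pics/w2.png'); im=d['image']
r=mask(im,(0,120,60),(4,255,255))|mask(im,(174,120,60),(180,255,255)); r[:,200:]=0
M=cv2.moments(r,True); p=(M['m10']/M['m00'],M['m01']/M['m00']); dot=onz(d,*p,.055); print('dot',p,dot.round(4))
print('plate corner',onz(d,150,155,.055).round(4),'edge',onz(d,139,0,.055).round(4), onz(d,0,148,.055).round(4))
for n,q,z in(('purple',(190,285),.0),('purple r',(300,290),.0),('grey',(357,219),0.),('grey2',(373,250),0),('grey3',(460,170),.0),('cap1',(432,85),.02),('cap2',(510,120),.02)):print(n,onz(d,*q,z)[:2].round(3))
tip=np.array([.6077,-.0768]);tail=np.array([.6262,-.204]);u=(tip-tail);L=np.hypot(*u);u/=L;n=np.array([-u[1],u[0]]);c=tip-u*.065
f=dot[:2]-c;print('heading',np.degrees(np.arctan2(u[1],u[0])),'c',c,'foot along',f@u,'lat',f@n)
# tool centre beside the wedge: wedge x=-18, 60 mm off on the -n side
print('beside',c-.018*u-.060*n)
plan((*(c-.018*u-.060*n),.10),-81.7)
```

```text
dot (126.06734006734007, 137.003367003367) [ 0.5735 -0.0199  0.055 ]
plate corner [ 0.5632 -0.0445  0.055 ] edge [ 0.6939 -0.0149  0.055 ] [0.5248 0.0952 0.055 ]
purple [ 0.388 -0.097]
purple r [ 0.426 -0.236]
grey [ 0.543 -0.273]
grey2 [ 0.51  -0.306]
grey3 [ 0.638 -0.366]
cap1 [ 0.712 -0.291]
cap2 [ 0.706 -0.383]
heading 98.27509081448407 c [ 0.61705519 -0.14112325] foot along 0.12621715520665955 lat 0.025610476964248164
beside [ 0.67902116 -0.15030028]
pos [ 0.5976 -0.2105  0.231 ] rot [179.9   0.  -72. ] shift [-0.401 -1.202  1.636] rows>= 4.0
turn z 0.108 rows>= 1.4
```

{"method": "move_arm", "body": {"motion": [[-0.1,-0.3,0.2,0,0,0,30],[-0.1,-0.3,0.2,0,0,0,30],[-0.1,-0.3,0.2,0,0,0,30],[-0.1,-0.3,0.2,0,0,0,30],[0,0,0.3,0,0,0.054,30],[0,0,0.3,0,0,0.054,30],[0,0,0,0,0,0,30],[0,0,0,0,0,0,30]]}}

```text
t: 2.7
eef_pos: [0.6772, -0.1512, 0.1174]
ee_rot: [179.7, 0.1, -81.7]
contact_force: [-0.2, -0.2, -0.6]
finger_gap: 0.0252
```

Run:
```python
from h import *
plan((.679,-.1503,.003),-81.7)
```

```text
pos [ 0.6772 -0.1512  0.1174] rot [ 1.797e+02  1.000e-01 -8.170e+01] shift [-0.005 -0.031  1.429] rows>= 2.7
turn z -0.0 rows>= 0.0
```

{"method": "move_arm", "body": {"motion": [[0,0,0.4,0,0,0,30],[0,0,0.4,0,0,0,30],[0,0,0.35,0,0,0,30],[0,0,0.2,0,0,0,30],[0,0,0.08,0,0,0,30],[0,0.1,0,0,0,0,30],[0,0.1,0,0,0,0,30],[0,0.06,0,0,0,0,30]]}}

```text
t: 3.37
eef_pos: [0.6596, -0.1542, 0.0075]
ee_rot: [-179.8, -0.1, -81.7]
contact_force: [-0.3, 0.5, -0.4]
finger_gap: 0.0252
```

{"method": "move_arm", "body": {"motion": [[0,0.05,0,0,0,0,30],[0,0.05,0,0,0,0,30],[0,0.05,0,0,0,0,30],[0,0.05,0,0,0,0,30],[0,0.05,0,0,0,0,30],[0,0.03,0,0,0,0,30],[0,0,0,0,0,0,30],[0,0,0,0,0,0,30]]}}

```text
t: 4.03
eef_pos: [0.6363, -0.1563, 0.0046]
ee_rot: [180.0, 0.0, -81.7]
contact_force: [1.0, -0.8, 0.1]
finger_gap: 0.0254
```

```bash
cat >> h.py <<'E'
def wedge(d,pose=None):
    im=d['image'];o=big(mask(im,(4,110,50),(18,255,255)))[0]
    return [(int(u),int(v),onz(d,u,v,.002)[:2].round(4),onz(d,u,v,.02)[:2].round(4)) for u,v in cv2.approxPolyDP(o,4,True)[:,0]]
E
python3 - <<'E'
from h import *
print(tool()[:3,3])
d=wcam('pics/w3.png')
for w in wedge(d):print(w)
E
```

```text
[ 0.63634714 -0.156324    0.00462726]
(297, 279, array([ 0.6225, -0.1462]), array([ 0.6339, -0.1462]))
(282, 362, array([ 0.5686, -0.1443]), array([ 0.5866, -0.1445]))
(317, 369, array([ 0.5665, -0.1643]), array([ 0.5848, -0.1621]))
(362, 363, array([ 0.5743, -0.1886]), array([ 0.5916, -0.1834]))
(363, 343, array([ 0.5879, -0.1867]), array([ 0.6036, -0.1817]))
(355, 334, array([ 0.5932, -0.1813]), array([ 0.6082, -0.177 ]))
(348, 279, array([ 0.6262, -0.1719]), array([ 0.6372, -0.1687]))
```

View pics/w3.png

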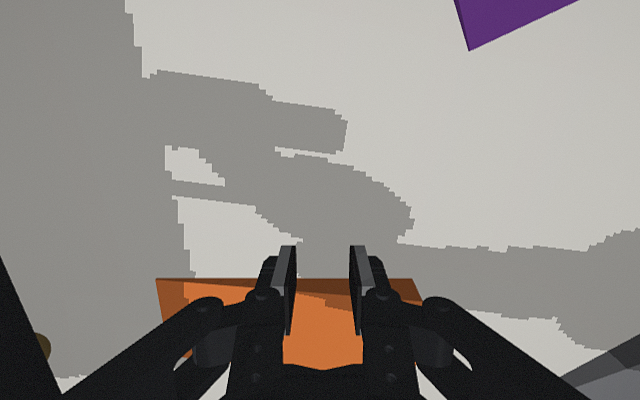

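Run:
```python
from h import *
d=wcam('pics/w4.png');T=tool()
a,b=onz(d,157,279,.002),onz(d,415,279,.02)
print(a,b)
foot=np.array([.5735,-.0199,0])
for p in(a,b,foot): print((np.linalg.inv(T)@[*p,1])[:3].round(4))
s=cam('side')
for w in wedge(s):print(w)
```

```text
[ 0.61243367 -0.07580498  0.002     ] [ 0.64159766 -0.19814558  0.02      ]
[-0.0831  0.0124  0.0026]
[ 0.0421  0.0011 -0.0154]
[-0.1441  0.0428  0.0047]
(332, 398, array([0.2847, 0.3664]), array([0.2814, 0.372 ]))
(367, 399, array([0.2291, 0.3306]), array([0.2271, 0.3371]))
(376, 390, array([0.2231, 0.3065]), array([0.2211, 0.3135]))
(392, 399, array([0.1903, 0.304 ]), array([0.1891, 0.3111]))
(639, 399, array([-0.1909,  0.0435]), array([-0.1837,  0.0563]))
(639, 270, array([-0.1586, -0.2893]), array([-0.1521, -0.2693]))
(598, 315, array([-0.0987, -0.1052]), array([-0.0936, -0.0892]))
(604, 321, array([-0.1117, -0.0967]), array([-0.1063, -0.0809]))
(597, 326, array([-0.1013, -0.0755]), array([-0.0961, -0.0601]))
(596, 361, array([-0.1125,  0.009 ]), array([-0.1071,  0.0225]))
(583, 389, array([-0.1015,  0.0825]), array([-0.0963,  0.0944]))
(573, 393, array([-0.0874,  0.1011]), array([-0.0825,  0.1126]))
(521, 372, array([0.0045, 0.1155]), array([0.0074, 0.1267]))
(479, 341, array([0.094 , 0.0984]), array([0.0949, 0.11  ]))
(484, 304, array([0.114 , 0.0064]), array([0.1145, 0.02  ]))
(456, 203, array([ 0.282 , -0.2641]), array([ 0.2788, -0.2446]))
```

{"method": "move_arm", "body": {"motion": [[0,0.04,0,0,0,0,30],[0,0.04,0,0,0,0,30],[0,0,0,0,0,0,30],[0,0,0,0,0,0,30],[0,-0.1,0,0,0,0,30],[0,-0.2,-0.1,0,0,0,30],[0,-0.1,-0.4,0,0,0,30],[0,0,-0.5,0,0,0,30]]}}

```text
t: 4.85
eef_pos: [0.6609, -0.1512, 0.0815]
ee_rot: [179.6, 0.2, -81.7]
contact_force: [0.7, 0.3, 0.0]
finger_gap: 0.0255
```

Run:
```python
from h import *
print(tool()[:3,3])
plan((.60,-.25,.2),8.3)
```

```text
[ 0.66092104 -0.15121181  0.08145034]
pos [ 0.6609 -0.1512  0.0815] rot [179.6   0.2 -81.7] shift [ 1.106  0.941 -1.48 ] rows>= 4.0
turn z -1.0 rows>= 12.6
```

{"method": "move_arm", "body": {"motion": [[0.22,0.19,-0.3,0,0,0,20],[0.22,0.19,-0.3,0,0,0,20],[0.22,0.19,-0.3,0,0,0,20],[0.22,0.19,-0.3,0,0,0,20],[0.22,0.19,-0.3,0,0,0,20],[0,0,0,0,0,-0.077,20],[0,0,0,0,0,-0.077,20],[0,0,0,0,0,-0.077,20]]}}

```text
t: 5.52
eef_pos: [0.6002, -0.2516, 0.2063]
ee_rot: [-179.9, -0.1, -60.7]
contact_force: [0.7, 0.1, -0.5]
finger_gap: 0.0167
```

{"method": "move_arm", "body": {"motion": [[0,0,0,0,0,-0.077,20],[0,0,0,0,0,-0.077,20],[0,0,0,0,0,-0.077,20],[0,0,0,0,0,-0.077,20],[0,0,0,0,0,-0.077,20],[0,0,0,0,0,-0.077,20],[0,0,0,0,0,-0.077,20],[0,0,0,0,0,-0.077,20]]}}

```text
t: 6.18
eef_pos: [0.6001, -0.2506, 0.205]
ee_rot: [180.0, -0.0, -5.2]
contact_force: [0.1, -0.7, -0.4]
finger_gap: 0.017
```

{"method": "move_arm", "body": {"motion": [[0,0,0,0,0,-0.077,20],[0,0,0,0,0,-0.077,20],[0,0,0,0,0,0,20],[0,0,0,0,0,0,20]]}}

```text
t: 6.52
eef_pos: [0.5999, -0.2507, 0.205]
ee_rot: [180.0, -0.0, 8.2]
contact_force: [0.0, 0.1, -0.4]
finger_gap: 0.017
```

Run:
```python
from h import *
print(tool()[:3,3],arm.get_state()['ee_rot'],arm.get_state()['qpos'].round(0))
d=wcam('pics/w5.png')
for w in wedge(d):print(w)
s=cam('side')
im=s['image'];im[:,360:]=0;im[:155]=0;im[260:]=0;im[:,:240]=0
for w in wedge(s):print(w)
```

```text
[ 0.59994547 -0.25066781  0.20495658] [ 1.79994828e+02 -1.43582767e-02  8.18379935e+00] [-30.  22.  79.   0.  79. -38.]
(305, 0, array([ 0.5614, -0.0973]), array([ 0.5628, -0.1012]))
(306, 128, array([ 0.5771, -0.2129]), array([ 0.5777, -0.2108]))
(354, 128, array([ 0.6263, -0.2058]), array([ 0.6243, -0.2041]))
(356, 0, array([ 0.6082, -0.0906]), array([ 0.6071, -0.0949]))
(354, 171, array([ 0.5865, -0.2243]), array([ 0.5766, -0.2056]))
(340, 167, array([ 0.6316, -0.2167]), array([ 0.6207, -0.1982]))
(324, 196, array([ 0.6016, -0.0832]), array([ 0.5914, -0.0677]))
(336, 202, array([ 0.5604, -0.0818]), array([ 0.5511, -0.0663]))
```

View pics/w5.png

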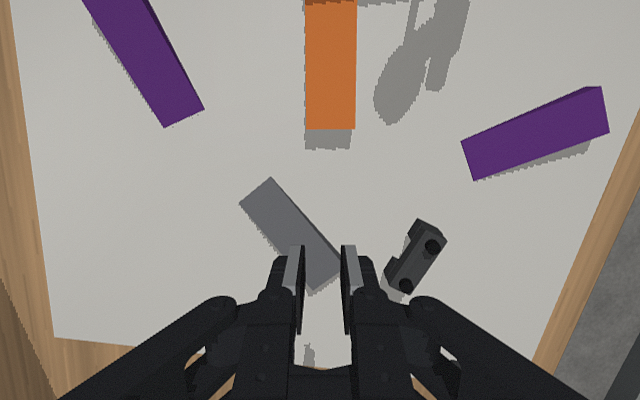

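Run:
```python
from h import *
d=wcam('pics/w6.png')
for q in((270,178),(240,200),(340,262)):print(onz(d,*q,0)[:2].round(3),onz(d,*q,0.02)[:2].round(3))
plan((.6046,-.2322,.004),8.2)
```

```text
[ 0.545 -0.272] [ 0.547 -0.266]
[ 0.514 -0.302] [ 0.518 -0.295]
[ 0.637 -0.363] [ 0.634 -0.352]
pos [ 0.5997 -0.2507  0.2049] rot [180.   -0.    8.2] shift [ 0.094 -0.22   2.511] rows>= 4.8
turn z 0.001 rows>= 0.0
```

{"method": "move_arm", "body": {"motion": [[0.045,-0.11,0.4,0,0,0,20],[0.045,-0.11,0.4,0,0,0,20],[0,0,0.45,0,0,0,20],[0,0,0.45,0,0,0,20],[0,0,0.4,0,0,0,20],[0,0,0.25,0,0,0,20],[0,0,0.15,0,0,0,20],[0,0,0,0,0,0,20]]}}

```text
t: 7.33
eef_pos: [0.6031, -0.2317, 0.0028]
ee_rot: [-179.9, 0.1, 8.3]
contact_force: [-0.4, -0.1, -0.0]
finger_gap: 0.0169
```

{"method": "move_arm", "body": {"motion": [[0,-0.08,0,0,0,0,20],[0,-0.08,0,0,0,0,20],[0,-0.08,0,0,0,0,20],[0,-0.08,0,0,0,0,20],[0,-0.08,0,0,0,0,20],[0,-0.08,0,0,0,0,20],[0,-0.08,0,0,0,0,20],[0,0,0,0,0,0,20]]}}

```text
t: 8.0
eef_pos: [0.5972, -0.1861, 0.0048]
ee_rot: [-179.9, 0.0, 8.4]
contact_force: [-0.1, 0.4, 0.1]
finger_gap: 0.017
```

Run:
```python
from h import *
T=tool();print(T[:3,3],arm.get_state()['contact_force'])
u=np.array([-.1426,.9898]);n=np.array([-.9898,-.1426]);foot=np.array([.5735,-.0199])
f=foot-T[:2,3];print('foot in wedge x if tail at +11mm',f@u-.011-.065,'lat of TCP',f@n)
d=wcam('pics/w7.png')
for w in wedge(d):print(w)
```

```text
[ 0.59717312 -0.18614026  0.00484824] [-0.14015388  0.37499307  0.12319634]
foot in wedge x if tail at +11mm 0.09192039512021546 lat of TCP -0.0002742082319384229
(260, 0, array([ 0.5563, -0.079 ]), array([ 0.5599, -0.0826]))
(268, 255, array([ 0.5701, -0.1895]), array([ 0.572 , -0.1796]))
(378, 255, array([ 0.624 , -0.1816]), array([ 0.6193, -0.1726]))
(386, 0, array([ 0.6051, -0.0718]), array([ 0.6027, -0.0763]))
```

{"method": "move_arm", "body": {"motion": [[0,-0.07,0,0,0,0,20],[0,-0.07,0,0,0,0,20],[0,-0.07,0,0,0,0,20],[0,-0.07,0,0,0,0,20],[0,-0.07,0,0,0,0,20],[0,-0.07,0,0,0,0,20],[0,-0.06,0,0,0,0,20],[0,0,0,0,0,0,20]]}}

```text
t: 8.72
eef_pos: [0.5916, -0.1486, 0.0047]
ee_rot: [-179.9, 0.0, 8.4]
contact_force: [-0.4, 0.9, 0.5]
finger_gap: 0.0172
```

{"method": "move_arm", "body": {"motion": [[0,-0.03,0,0,0,0,20],[0,-0.03,0,0,0,0,20],[0,-0.03,0,0,0,0,20],[0,-0.02,0,0,0,0,20]]}}

```text
t: 9.05
eef_pos: [0.5907, -0.1411, 0.0048]
ee_rot: [-180.0, 0.0, 8.3]
contact_force: [1.3, -0.2, -0.0]
finger_gap: 0.0167
```

```bash
cat > st.py <<'E'
from h import *
T=tool();print(T[:3,3].round(4),arm.get_state()['contact_force'].round(2))
u=np.array([-.1426,.9898]);n=np.array([-.9898,-.1426]);foot=np.array([.5735,-.0199])
f=foot-T[:2,3];print('foot in wedge x',f@u-.0105-.065,'lat of TCP',f@n)
d=cam('side');im=d['image']
r=mask(im,(0,120,60),(5,255,255))|mask(im,(172,120,60),(180,255,255)); r[:190]=0;r[210:]=0;r[:,:305]=0;r[:,335:]=0
M=cv2.moments(r,True)
if M['m00']: p=(M['m10']/M['m00'],M['m01']/M['m00']);print('red side',p,onz(d,*p,.055).round(4))
E
python3 st.py
```

```text
[ 0.5907 -0.1411  0.0048] [ 1.25 -0.24 -0.04]
foot in wedge x 0.04687217761768524 lat of TCP -0.0002947738227745766
red side (319.5348837209302, 200.06976744186048) [ 0.5727 -0.0181  0.055 ]
```

{"method": "move_arm", "body": {"motion": [[0,-0.025,0,0,0,0,20],[0,-0.025,0,0,0,0,20],[0,-0.025,0,0,0,0,20],[0,-0.025,0,0,0,0,20],[0,0,0,0,0,0,20]]}}

```text
t: 9.52
eef_pos: [0.5895, -0.1328, 0.0048]
ee_rot: [-180.0, 0.0, 8.4]
contact_force: [-0.2, -0.0, 0.4]
finger_gap: 0.0173
```

{"method": "move_arm", "body": {"motion": [[0,-0.025,0,0,0,0,20],[0,-0.025,0,0,0,0,20],[0,-0.025,0,0,0,0,20],[0,0,0,0,0,0,20]]}}

```text
t: 9.85
eef_pos: [0.5887, -0.1269, 0.0049]
ee_rot: [-180.0, 0.0, 8.4]
contact_force: [0.5, 0.1, -0.1]
finger_gap: 0.0169
```

{"method": "move_arm", "body": {"motion": [[0,-0.02,0,0,0,0,20],[0,-0.02,0,0,0,0,20],[0,-0.02,0,0,0,0,20]]}}

```text
t: 10.1
eef_pos: [0.5881, -0.1226, 0.0049]
ee_rot: [180.0, -0.0, 8.3]
contact_force: [1.4, -1.5, -0.9]
finger_gap: 0.017
```

{"method": "move_arm", "body": {"motion": [[0,-0.02,0,0,0,0,20],[0,-0.02,0,0,0,0,20]]}}

```text
t: 10.27
eef_pos: [0.5875, -0.1193, 0.0049]
ee_rot: [180.0, -0.0, 8.3]
contact_force: [0.1, -0.5, -0.4]
finger_gap: 0.017
```

{"method": "move_arm", "body": {"motion": [[0,-0.02,0,0,0,0,20],[0,-0.02,0,0,0,0,20]]}}

```text
t: 10.43
eef_pos: [0.5871, -0.1162, 0.0049]
ee_rot: [180.0, -0.0, 8.3]
contact_force: [-0.5, -0.4, 0.8]
finger_gap: 0.0175
```

{"method": "move_arm", "body": {"motion": [[0,-0.02,0,0,0,0,20],[0,-0.02,0,0,0,0,20]]}}

```text
t: 10.6
eef_pos: [0.5867, -0.113, 0.0049]
ee_rot: [180.0, -0.0, 8.4]
contact_force: [0.2, -0.5, 0.3]
finger_gap: 0.0174
```

{"method": "move_arm", "body": {"motion": [[0,-0.02,0,0,0,0,20],[0,-0.02,0,0,0,0,20]]}}

```text
t: 10.77
eef_pos: [0.5862, -0.1098, 0.0049]
ee_rot: [180.0, -0.0, 8.3]
contact_force: [-0.0, -1.2, 0.5]
finger_gap: 0.017
```

```bash
python3 st.py
```

```text
[ 0.5862 -0.1098  0.0049] [-0.03 -1.21  0.51]
foot in wedge x 0.01532597789586028 lat of TCP -0.00030240661536482975
red side (319.5348837209302, 200.06976744186048) [ 0.5727 -0.0181  0.055 ]
```

{"method": "move_arm", "body": {"motion": [[0,-0.02,0,0,0,0,20],[0,-0.02,0,0,0,0,20]]}}

```text
t: 10.98
eef_pos: [0.5857, -0.1069, 0.0049]
ee_rot: [180.0, -0.0, 8.4]
contact_force: [1.1, -2.4, 0.2]
finger_gap: 0.0171
```

{"method": "move_arm", "body": {"motion": [[0,-0.02,0,0,0,0,20],[0,-0.02,0,0,0,0,20]]}}

```text
t: 11.15
eef_pos: [0.5854, -0.1043, 0.0049]
ee_rot: [179.9, -0.0, 8.4]
contact_force: [0.7, -5.0, -1.1]
finger_gap: 0.017
```

```bash
python3 st.py
```

```text
[ 0.5854 -0.1043  0.0049] [ 0.73 -4.99 -1.08]
foot in wedge x 0.009706785150697339 lat of TCP -0.0002503469307792726
red side (319.5348837209302, 200.06976744186048) [ 0.5727 -0.0181  0.055 ]
```

{"method": "move_arm", "body": {"motion": [[0,0,0,0,0,0,20],[0,0,0,0,0,0,20],[0,0,0,0,0,0,20]]}}

```text
t: 11.45
eef_pos: [0.5853, -0.1038, 0.0049]
ee_rot: [180.0, -0.0, 8.3]
contact_force: [1.0, -2.8, -1.1]
finger_gap: 0.0169
```

{"method": "move_arm", "body": {"motion": [[0,-0.01,0,0,0,0,20],[0,0,0,0,0,0,20]]}}

```text
t: 11.62
eef_pos: [0.5852, -0.1032, 0.0049]
ee_rot: [180.0, -0.0, 8.4]
contact_force: [0.5, -4.7, -0.5]
finger_gap: 0.0173
```

```bash
python3 - <<'E'
from h import *
a=arm.get_image('scene')['image'];b=arm.get_image('side')['image']
A=cv2.resize(a[155:255,240:380],(560,400),interpolation=cv2.INTER_CUBIC)
cv2.imwrite('pics/s8.png',A)
E
python3 st.py
```

```text
[ 0.5852 -0.1032  0.0049] [ 0.46 -4.33 -1.51]
foot in wedge x 0.008607709936581387 lat of TCP -0.00029554699217362905
red side (319.5348837209302, 200.06976744186048) [ 0.5727 -0.0181  0.055 ]
```

View pics/s8.png

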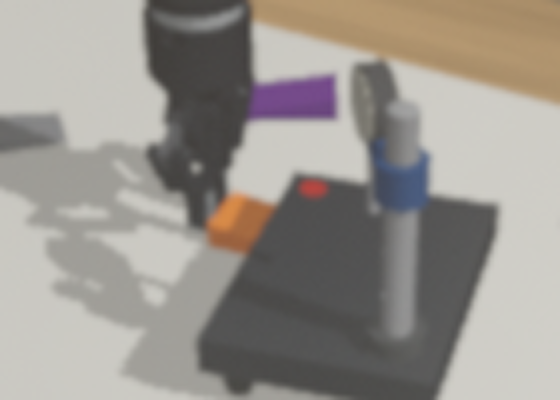

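{"method": "move_arm", "body": {"motion": [[0,0.1,0,0,0,0,20],[0,0.2,0,0,0,0,20],[0,0.2,-0.2,0,0,0,0],[0,0,-0.4,0,0,-0.07,0],[0,0,-0.4,0,0,-0.07,0],[0,0,-0.4,0,0,-0.07,0],[0,0,-0.2,0,0,-0.07,0],[0,0,0,0,0,-0.07,0]]}}

```text
t: 12.43
eef_pos: [0.5947, -0.1445, 0.1391]
ee_rot: [179.5, -0.3, 40.1]
contact_force: [0.6, 0.5, 0.9]
finger_gap: -0.0001
```

{"method": "move_arm", "body": {"motion": [[0,0,0,0,0,-0.07,0],[0,0,0,0,0,0,0],[0,0,0,0,0,0,0]]}}

```text
t: 12.68
eef_pos: [0.5907, -0.1428, 0.1328]
ee_rot: [-179.9, -0.0, 46.0]
contact_force: [-0.3, 0.1, -0.4]
finger_gap: -0.0001
```

Run:
```python
from h import *
d=wcam('pics/w9.png');im=d['image']
r=mask(im,(0,120,60),(4,255,255))|mask(im,(174,120,60),(180,255,255))
for k in big(r)[:2]:
    p=k[:,0].mean(0);dot=onz(d,*p,.055);print(p,cv2.contourArea(k),dot.round(4))
plan((.5735,-.0199,.075))
```

```text
[447.06976744  58.11627907] 709.0 [ 0.5739 -0.0198  0.055 ]
pos [ 0.5906 -0.1427  0.1325] rot [-179.9    0.    46. ] shift [ 0.955 -1.22   0.72 ] rows>= 3.3
```

View pics/w9.png

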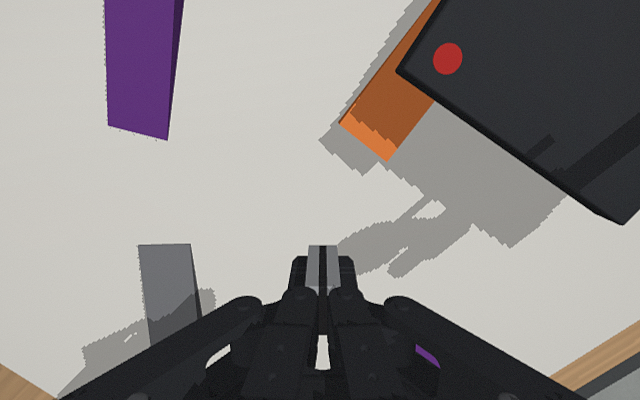

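{"method": "move_arm", "body": {"motion": [[0.24,-0.305,0,0,0,0,0],[0.24,-0.305,0,0,0,0,0],[0.24,-0.305,0,0,0,0,0],[0.24,-0.305,0,0,0,0,0],[0,0,0.3,0,0,0,0],[0,0,0.3,0,0,0,0],[0,0,0.15,0,0,0,0],[0,0,0,0,0,0,0]]}}

```text
t: 13.4
eef_pos: [0.5704, -0.0188, 0.0689]
ee_rot: [-179.6, 0.3, 46.1]
contact_force: [-0.0, -0.2, -0.8]
finger_gap: 0.0005
```

{"method": "move_arm", "body": {"motion": [[0,0,0.05,0,0,0,0],[0,0,0.05,0,0,0,0],[0,0,0.05,0,0,0,0],[0,0,0,0,0,0,0],[0,0,0,0,0,0,0]]}}

```text
t: 13.82
eef_pos: [0.5741, -0.0197, 0.0613]
ee_rot: [180.0, -0.0, 46.1]
contact_force: [-0.5, 0.4, -0.4]
finger_gap: -0.0001
```

{"method": "move_arm", "body": {"motion": [[0,0,0.03,0,0,0,0],[0,0,0.03,0,0,0,0],[0,0,0.01,0,0,0,0],[0,0,0,0,0,0,0]]}}

```text
t: 14.15
eef_pos: [0.5735, -0.0194, 0.055]
ee_rot: [-180.0, 0.0, 46.1]
contact_force: [0.3, 0.3, 0.5]
finger_gap: 0.0001
```

{"method": "move_arm", "body": {"motion": [[0,0,0.01,0,0,0,0],[0,0,0.01,0,0,0,0],[0,0,0,0,0,0,0]]}}

```text
t: 14.4
eef_pos: [0.5738, -0.0194, 0.0547]
ee_rot: [-180.0, 0.0, 46.2]
contact_force: [-3.6, 0.8, 6.5]
finger_gap: -0.0003
```

{"method": "move_arm", "body": {"motion": [[0,0,0.01,0,0,0,0],[0,0,0,0,0,0,0],[0,0,0,0,0,0,0]]}}

```text
t: 14.65
eef_pos: [0.5738, -0.0195, 0.0546]
ee_rot: [180.0, 0.0, 46.2]
contact_force: [-4.5, 0.3, 9.4]
finger_gap: 0.0
```

{"method": "move_arm", "body": {"motion": [[0,0,0,0,0,0,0],[0,0,0,0,0,0,0],[0,0,0,0,0,0,0],[0,0,0,0,0,0,0],[0,0,0,0,0,0,0],[0,0,0,0,0,0,0]]}}

```text
t: 15.15
eef_pos: [0.5738, -0.0195, 0.0546]
ee_rot: [180.0, 0.0, 46.2]
contact_force: [-4.9, 0.3, 10.0]
finger_gap: -0.0004
```

Run:
```python
from h import *
print(arm.get_state()['contact_force'].round(2),tool()[:3,3].round(4))
d=cam('scene');im=d['image']
cv2.imwrite('pics/f.png',cv2.resize(im[155:255,240:380],(560,400),interpolation=cv2.INTER_CUBIC))
im[:,:240]=0;im[:155]=0;im[260:]=0;im[:,340:]=0
for w in wedge(d):print(w)
```

```text
[-4.9   0.33 10.  ] [ 0.5738 -0.0195  0.0546]
(299, 204, array([ 0.5459, -0.1033]), array([ 0.5681, -0.0879]))
(292, 212, array([ 0.5918, -0.0977]), array([ 0.6128, -0.0825]))
(301, 217, array([ 0.5996, -0.061 ]), array([ 0.6203, -0.0469]))
(307, 207, array([ 0.5473, -0.0735]), array([ 0.5695, -0.059 ]))
```

View pics/f.png

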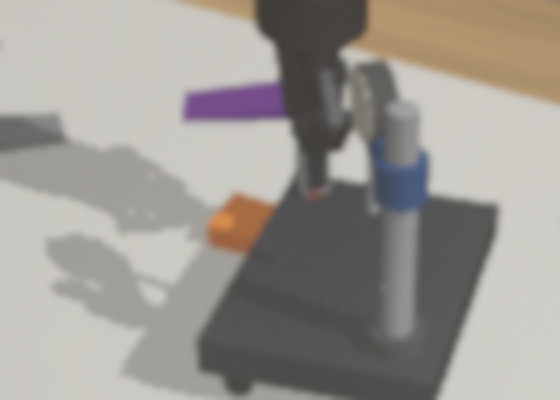

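The fingertip is on the red dot. The wedge tail is where the push left it, clear of the arm, and the press is a steady 10 N.

```bash
python3 -c "
from rig import arm
print(arm.close_job()); s=arm.get_state(); print(s['t'],s['contact_force'],s['eef_pos'])"
```

```text
the job is handed in; nothing more can be done
None
the job is handed in; nothing more can be done
```

I slid the orange wedge under the brass foot until it was snug, then handed the job in while pressing on the plate over that foot. No verdict was reported.

**What I did:** I pushed the wedge about 25 mm sideways so its centre line met the foot, then pushed on its tail. The push force rose from about 1 N to about 5 N and I stopped there. I backed off, shut the fingers and pressed on the red dot. This was at about 15 s of the 58 s allowed.

**Last checks:**
- **Wedge position:** by calculation from the tool position and the wedge size, the foot sits about 56 mm in from the tip and within about 1 mm of the centre line.
- **Stand:** the red dot measured (0.574, -0.020) after the push and (0.5735, -0.020) before it, so the stand stayed put to within about 1 mm. I did not measure the dot again during the press, because the finger covers it.
- **Press:** the downward force held steady at 10.0 N, and the tool dropped only about 0.4 mm from the 55 mm plate height.
- **Clearance:** in the last picture the wedge was well clear of the robot.

**Less certain:**
- There is a steady sideways force of about 5 N along x in the press. It was not growing, and I left it.
- The last scene picture puts the wedge tail about 10 mm from the tool-based estimate. I put that down to blur in that coarse view.
- I did not measure the plate's tilt directly, only from the tool height. I also did not re-measure the can, bearing cap and bushing; I kept the planned path clear of them.

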